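# Let one pair of thick dowels out of the rocker-gated magazine

### The job

Let one pair of dowels out of the magazine that holds the thick dowels: push the press plate of its rocker all the way down with the fingertips, keep it down until two dowels have rolled into the trough, then let it come back up so that the gate shuts and the next two wait behind it. One stroke only. Pick nothing up, do not touch the dowels, and leave the magazine of thin dowels and the other things on the bench as they are.

Things in the scene. Friction and masses are not known exactly. Their poses are not given: they have to be found in the camera images.
- thick_mag: Magazine of thick dowels, screwed to the bench: plywood chute 304 x 113 mm (inside 89 mm wide) on a 345 x 132 mm base board. Origin on the bench below the rocker's axle (axle: x -7, z 98 mm); z up, +x uphill to the press plate, -x downhill (slope 0.16 rad) to the open pick-up trough. Cheeks rise 37 mm above the chute floor and reach z 113 mm at most, below the press plate.
- thick_rocker (a joint): Bent steel rocker over the chute, rad: 0 = sprung up, gate shut; 0.45 = plate down on its stop. It takes 4 N at first, about 9 N near the end. The gate clears the dowels from 0.33 rad; a hold-back blade then dips behind dowel 2, so a full stroke frees two (they roll about 0.6 s; let up sooner, the gate drops on them). Let up, it springs back and the next two roll to the gate within 1 s.
- thick_pad (a point): Centre of the top face of the thick magazine's press plate: ribbed black plastic, 44 mm along the chute x 36 x 7 mm, at the rocker's uphill end, open from above. At rest at x 92, z 165 mm in the magazine's frame, sloping 0.22 rad, uphill edge higher; fully down at x 111, z 115 mm, sloping 0.22 rad the other way, 31 mm or more above the chute floor.
- thick_gate (a point): Middle of the lower edge of the thick magazine's gate: steel blade 70 mm wide, 3 mm thick, on the rocker's trough end; at rest at x -38, z 71 mm in the magazine's frame.
- thin_mag: The other magazine, of the same build and looks, loaded with thin dowels; its axle and press plate sit 14 mm lower. Origin and axes as thick_mag. The two may stand either way round. Leave it alone.
- thin_rocker (a joint): Rocker of the thin magazine, 0 at rest to 0.45 rad pressed. Leave it alone.
- thin_pad (a point): Centre of the top face of the thin magazine's press plate (same plate; z 151 mm at rest).
- thick1: First thick dowel counted from the gate: plain beech rod, diameter 32 mm, 86 mm long, lying across the chute. Origin at its centre, y along it. At the start at x -21 mm in the frame of thick_mag; lying in the trough it is at x -137 mm.
- thick2: Second thick dowel counted from the gate: plain beech rod, diameter 32 mm, 86 mm long, lying across the chute. Origin at its centre, y along it. At the start at x 11 mm in the frame of thick_mag; lying in the trough it is at x -105 mm.
- thick3: Third thick dowel counted from the gate: plain beech rod, diameter 32 mm, 86 mm long, lying across the chute. Origin at its centre, y along it. At the start at x 43 mm in the frame of thick_mag; moved up to the gate it is at x -21 mm.
- thick4: Fourth thick dowel counted from the gate: plain beech rod, diameter 32 mm, 86 mm long, lying across the chute. Origin at its centre, y along it. At the start at x 75 mm in the frame of thick_mag; moved up to the gate it is at x 11 mm.
- thin1: First thin dowel counted from the gate of the thin magazine: plain beech rod, diameter 18 mm, 86 mm long. Origin at its centre.
- thin2: Second thin dowel counted from the gate of the thin magazine: plain beech rod, diameter 18 mm, 86 mm long. Origin at its centre.
- thin3: Third thin dowel counted from the gate of the thin magazine: plain beech rod, diameter 18 mm, 86 mm long. Origin at its centre.
- thin4: Fourth thin dowel counted from the gate of the thin magazine: plain beech rod, diameter 18 mm, 86 mm long. Origin at its centre.
- glue: Glue bottle standing on the bench, 56 mm across, 165 mm high; origin under its middle. Bystander.
- hammer: Hammer with a wooden handle lying on the bench, 290 mm long; origin under it. Bystander.
- jar: Glass jar with a steel lid, 72 mm across, 85 mm high; origin under its middle. Bystander.
- offcut: Sawn pine offcut, 100 x 70 x 38 mm, lying flat; origin under its middle. Bystander.
Not all that is in view belongs to the job. What is shaped like the thick2 but pink or red is not meant. What is shaped like the thick4 but green is not meant.

How it is judged:
By the outcome, as a careful person would: the job done as asked, in the order asked, and still so for the second after the job is handed in, with the robot touching nothing.
It also fails if it takes over 38 s, if anything falls off the work surface, if the arm or the gripper's body presses on something with over 40 N, if the wrist force passes 120 N, or if a joint passes its speed limit or range.

### The arm

A 6-joint arm with a two-finger parallel gripper is mounted at the origin on the work surface. World frame = base frame: x ahead of the robot, y to its left, z up, the work surface at z = 0. Lengths are in m, angles in degrees, forces in N, time in s.
With the tool pointing down it reaches from about 0.375 to 0.9 m from the base axis. Payload 3.1 kg.
Tool frame: the origin (TCP) lies where the fingers leave the gripper's body, on its centre line; the fingertips stand 70 mm ahead of it and the grasp point (between the pads) lies 51 mm ahead of it; y points along the fingers, z is the direction in which the jaws open and shut, and the axes are right-handed (so a half turn about y gives the same grasp; the last joint's range is limited). The gripper opens to 87 mm and grips with 3 to 60 N. Pads are 19 mm wide; open, the fingers measure 117 mm over their backs; the gripper's body (75 mm by 190 mm) begins 51 mm behind the grasp point.
Start: joints at [-10.227, 30.224, 82.088, -0, 67.689, -10.227], TCP at [0.625, 0, 0.292] pointing down, gripper open.
Joint ranges: [-176.69, 176.69], [-43.24, 126.21], [12.49, 139.97], [-82, 262], [0, 151.66], [-163.58, 163.58]. Speed limits (degrees/s): [159.86, 159.86, 180, 180, 180, 180].

### API

Orientations are given as a 3x3 rotation matrix whose columns are the frame's x, y, z axes.
In Python, from rig import bot gives the robot as it stands.
- The arm moves only by the shell command python3 -m pendant 'ROWS'. ROWS is JSON, a list of rows, each a list of 3 entries, a list of its own where there are three numbers: the shift along the tool's x, y, z in cm, then the turn, a rotation vector about the tool's x, y, z in rad, then the closure, from 0 (fully open) to 1 (shut). In form: [[[dx, dy, dz], [ax, ay, az], jaw], ...]. A call has 1 to 20 rows; each row shifts and turns the commanded pose from where the row before left it, along the tool's axes as they then stand; what a row does not reach is not made up. A row lasts 1/12 s, in which the tool goes at most 41.7 mm and 7.16 degrees, less where a joint would pass 70% of its speed; a pose out of reach is approached as far as the arm can. A call with a gripper value outside its range is refused whole. The fingers move at their own pace and stop on an object; the grip force is fixed at half the most. Time passes only in rows, so rows that do not move let the fingers close. It gives the time, the measured TCP pose, the force and the opening at its end, in the units of the state.
- bot.read_state(): the state, without advancing time (a new reading comes with each control period).
- bot.capture(name): name is "scene" or "side" or "wrist"; returns a dict with "img" (400x640x3 uint8, red, green, blue), "fx", "fy", "cx", "cy" (pixels), "k1" (the pictures are not rectified: a ray, as slopes to the right and down, at radius r is drawn at 1 + k1 r^2 times it, then the intrinsics apply), "R" (3x3) and "t" (3): a world point X has camera coordinates R X + t. Camera axes: x right, y down, z forward; pixel columns grow to the right and rows downward; lengths in m; the calibration is good to about 2 mm. A picture is of the moment at which its call begins. There is no depth.
- bot.hand_in(): hands the job in, once; it reports no verdict.
The state is a dict: "time_s": time; "joint_positions": joint angles; "qvel": joint speeds; "tau": joint torques, N m; "position": TCP position; "tcp_rot": TCP orientation; "force": force on the tool from outside, world axes, zero at the start; "moment": the same for the moment, N m; "opening": opening from 0.0 (shut) to 1.0 (fully open).
Only numpy, scipy, OpenCV 4.12 (cv2) and the standard library are available. Lean on these libraries where they do the work, as an engineer would, in place of code of your own. Each camera call takes 0.05 s, during which the arm holds its last target.

## Working session

There is one attempt and no reset: what is moved stays moved. The work goes in short steps, Python scripts to look and compute and a shell command to move; the robot and the scene stay as the last step left them, time stands still between calls to the robot, and variables do not carry over. Pictures are saved under pics/ and viewed, and the job is handed in when it is done.

```bash
mkdir -p pics; ls
python3 - <<'E'
from rig import bot
import cv2,json,numpy as np
s=bot.read_state();print(s['time_s'],s['position'],s['tcp_rot'],s['force'],s['opening'])
for n in("scene","side","wrist"):
    c=bot.capture(n);cv2.imwrite(f"pics/{n}0.png",c["img"][:,:,::-1])
    d={k:np.array(v).tolist() for k,v in c.items() if k!="img"};json.dump(d,open(f"{n}0.json","w"));print(n,c["fx"],c["k1"],np.round(-np.array(c["R"]).T@c["t"],3))
E
```

```text
pics
0.0 [6.24429249e-01 1.39674111e-04 2.91281997e-01] [[ 2.81491277e-07 -2.07773963e-03  9.99997841e-01]
 [-9.99999926e-01  3.85508839e-04  1.08248059e-06]
 [-3.85510256e-04 -9.99997767e-01 -2.07773937e-03]] [0.06829022 0.43962529 0.38402197] 1.0039856340947508
scene 391.0474618724849 -0.06433271322249018 [1.403 0.06  0.856]
side 403.11768112444054 0.008158075603316639 [ 0.337 -0.729  0.971]
wrist 326.79382875117517 -0.0673400711064651 [0.624 0.082 0.384]
```

View pics/scene0.png

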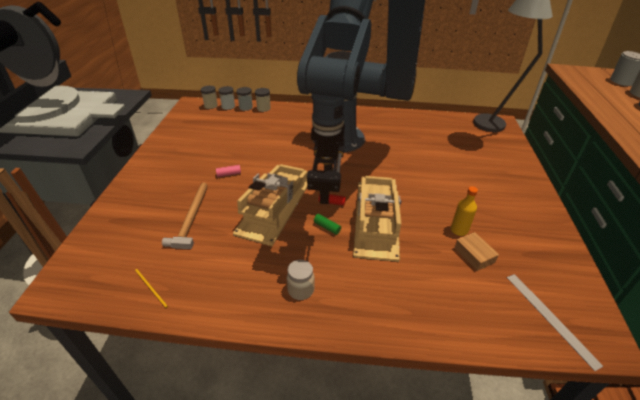

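View pics/side0.png

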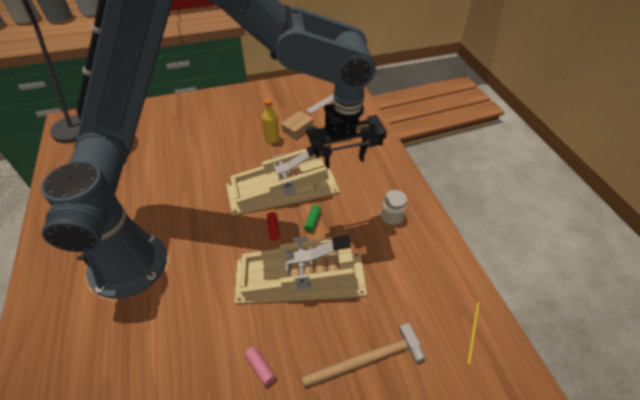

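View pics/wrist0.png

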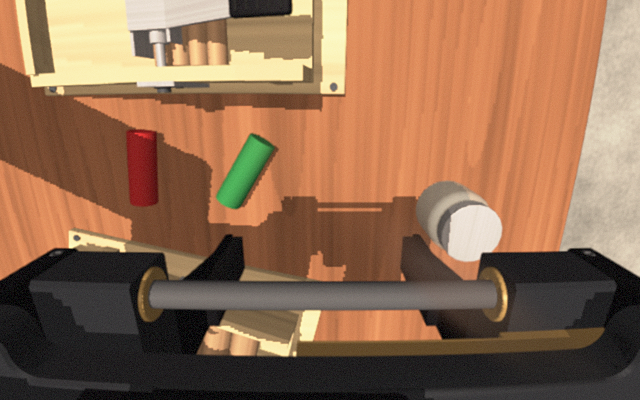

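Run:
```python
import cv2
a=cv2.imread("pics/side0.png")
cv2.imwrite("pics/sA.png",cv2.resize(a[225:310,220:380],None,fx=5,fy=5,interpolation=cv2.INTER_CUBIC))
cv2.imwrite("pics/sB.png",cv2.resize(a[135:220,220:380],None,fx=5,fy=5,interpolation=cv2.INTER_CUBIC))
a=cv2.imread("pics/scene0.png")
cv2.imwrite("pics/cA.png",cv2.resize(a[155:270,230:410],None,fx=4.4,fy=4.4,interpolation=cv2.INTER_CUBIC))
```

```text
(no output)
```

View pics/sA.png

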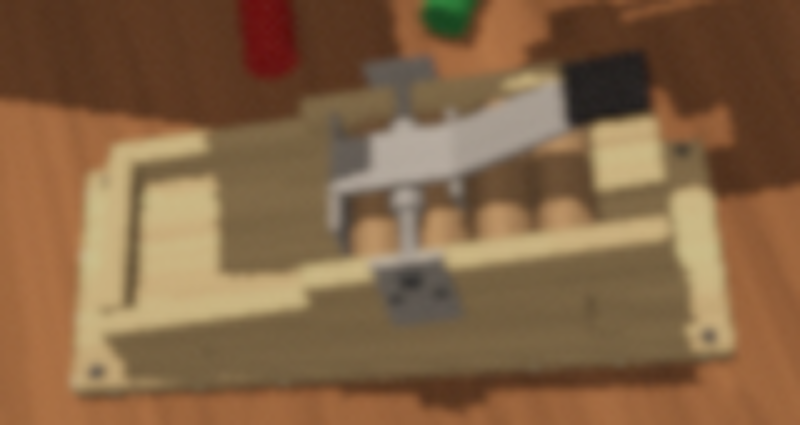

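View pics/sB.png

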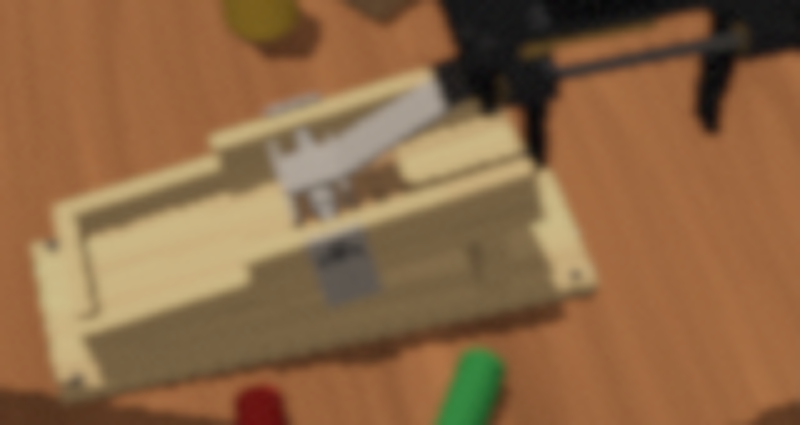

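View pics/cA.png

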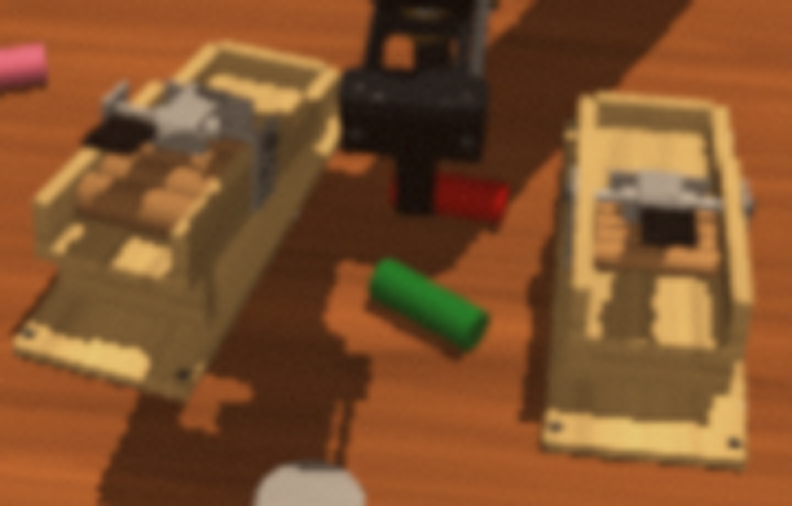

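The two pads that could be confused are scene (257,185), the left magazine, and scene (382,205), the right one. In the side crop, the magazine nearer the side camera (the left one in the scene view) holds four fat dowels filling the chute from the gate nearly to the pad. The other holds a short stack of thin ones. So the thick magazine is the left one, at y<0. The red, pink and green rods are decoys.

```bash
cat > h.py <<'E'
import numpy as np,json
from scipy.optimize import least_squares
def load(n): 
    d=json.load(open(n+".json")); return {k:np.array(v) for k,v in d.items()}
def proj(c,X):
    p=np.atleast_2d(X)@c["R"].T+c["t"]; s=p[:,:2]/p[:,2:]; r=(s**2).sum(1,keepdims=True)
    s=s*(1+c["k1"]*r); return s*[c["fx"],c["fy"]]+[c["cx"],c["cy"]]
def ray_z(c,uv,z):
    f=lambda q: (proj(c,[q[0],q[1],z])[0]-uv)
    return least_squares(f,[0.6,-0.2]).x
def M(p,X):
    X=np.atleast_2d(X);co,si=np.cos(p[2]),np.sin(p[2])
    return np.c_[p[0]+co*X[:,0]-si*X[:,1],p[1]+si*X[:,0]+co*X[:,1],X[:,2]]
c,s=np.cos(.22),np.sin(.22)
PAD=np.array([[.092+a*.022*c,b*.018,.165+a*.022*s] for a,b in((-1,1),(1,1),(1,-1),(-1,-1))])
E
python3 - <<'E'
from h import *
S=load("side0");C=load("scene0")
f=lambda u,v:np.array([220+u/5,225+v/5])
# board top corners (z=t)
bc=[(95,372),(708,337),(683,150)] # screw heads
for u in bc: print("screw",ray_z(S,f(*u),.012))
for u in [(565,65),(643,53),(650,105),(572,120)]: print("pad",ray_z(S,f(*u),.165))
print("gate..axle plate", ray_z(S,f(412,285),.09))
g=lambda u,v:np.array([230+u/4.4,155+v/4.4])
for u in [(118,135)]: print("pad scene",ray_z(C,g(*u),.165))
for u in [(26,335),(183,374)]: print("screw scene",ray_z(C,g(*u),.012))
E
```

```text
screw [ 0.27802054 -0.20265953]
screw [ 0.58915067 -0.27524393]
screw [ 0.61649722 -0.16229977]
pad [ 0.53350328 -0.18994005]
pad [ 0.57243144 -0.19405877]
pad [ 0.56547604 -0.22403254]
pad [ 0.52683254 -0.22148349]
gate..axle plate [ 0.43919526 -0.24389872]
pad scene [ 0.55493209 -0.19994031]
screw scene [ 0.5926489  -0.27132878]
screw scene [ 0.6168178  -0.15611518]
```

```bash
python3 -m pendant '[[[3,0,-0.8],[0,0,0],1],[[3.5,0,-0.9],[0,0,0],1],[[3.5,0,-0.9],[0,0,0],1],[[3.5,0,-0.9],[0,0,0],1],[[3.5,0,-0.9],[0,0,0],1],[[3.5,0,-0.9],[0,0,0],1],[[3.5,0,-0.9],[0,0,0],1],[[3,0,-0.8],[0,0,0],1],[[2,0,0],[0,0,0],1],[[0,0,0],[0,0,0],1],[[0,0,0],[0,0,0],1]]'
python3 - <<'E'
from rig import bot
import cv2,json,numpy as np
c=bot.capture("wrist");cv2.imwrite("pics/w1.png",c["img"][:,:,::-1])
json.dump({k:np.array(v).tolist() for k,v in c.items() if k!="img"},open("w1.json","w"))
E
```

```text
time_s: 1.07
position: [0.5545, -0.291, 0.2918]
tcp_rot: [[-0.003, -0.0, 1.0], [-1.0, 0.001, -0.003], [-0.001, -1.0, -0.0]]
force: [-0.3, 0.4, -0.0]
opening: 0.248
```

View pics/w1.png

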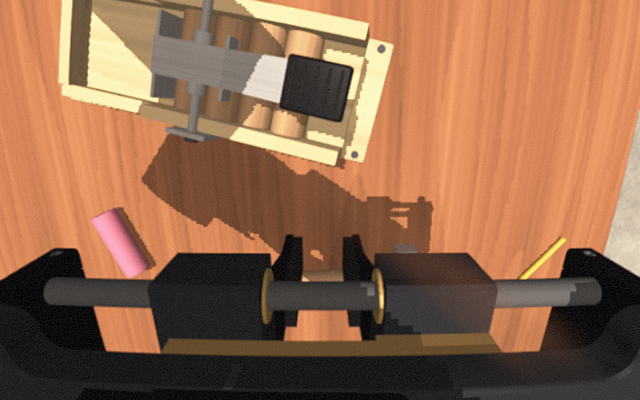

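The wrist picture shows the thick magazine with four fat dowels under the rocker. The pad's top corners are at about (290,54), (353,66), (341,121) and (280,109).

Run:
```python
from h import *
W=load("w1");S=load("side0")
uv=np.array([(290,54),(353,66),(341,121),(280,109)],float)
r=least_squares(lambda p:(proj(W,M(p,PAD))-uv).ravel(),[.46,-.186,-.23])
p=r.x;print(p,np.degrees(p[2]),r.fun.round(1))
q=np.array([[565,65],[643,53],[650,105],[572,120]])/5+[220,225]
r2=least_squares(lambda p:np.r_[(proj(W,M(p,PAD))-uv).ravel(),(proj(S,M(p,PAD))-q).ravel()],[.46,-.186,-.23])
print(r2.x,r2.fun.round(1))
for z in(.165,.151):print([ray_z(W,u,z).round(3) for u in uv])
for n in((.092,0,.165),(.111,0,.115)):print(M(r2.x,n))
print(ray_z(W,(381,48),.012),ray_z(W,(354,155),.012))
```

```text
[ 0.45905539 -0.1851392  -0.20111371] -11.522966990842768 [-2.1 -1.3  1.9 -0.8  1.5  2.1 -1.4  0.2]
[ 0.4591259  -0.18517737 -0.20253245] [-2.  -1.   2.  -0.4  1.5  2.4 -1.3  0.4 -1.7 -1.3  0.2 -2.5  0.8 -0.7
 -1.5 -0.2]
[array([ 0.534, -0.183]), array([ 0.573, -0.19 ]), array([ 0.566, -0.224]), array([ 0.526, -0.217])]
[array([ 0.532, -0.181]), array([ 0.574, -0.189]), array([ 0.567, -0.225]), array([ 0.524, -0.217])]
[[ 0.54924545 -0.20368323  0.165     ]]
[[ 0.56785709 -0.20750509  0.115     ]]
[ 0.61592667 -0.15869701] [ 0.58977925 -0.27337573]
```

```bash
python3 -m pendant '[[[-2.2,0,0],[0,0,0],1],[[-2.2,0,0],[0,0,0],1],[[-2.2,0,0],[0,0,0],1],[[-2.1,0,-0.2],[0,0,0],1],[[0,0,0],[0,0.1,0],1],[[0,1,0],[0,0.11,0],1],[[0,1.2,0],[0,0,0],1],[[0,0,0],[0,0,0],1],[[0,0,0],[0,0,0],1]]'
python3 - <<'E'
from rig import bot
import cv2,json,numpy as np
for n in("wrist","side","scene"):
    c=bot.capture(n);cv2.imwrite(f"pics/{n}2.png",c["img"][:,:,::-1])
a=cv2.imread("pics/side2.png");b=cv2.imread("pics/scene2.png")
cv2.imwrite("pics/ab2.png",np.hstack([cv2.resize(a[160:310,230:390],(400,375)),cv2.resize(b[100:250,200:360],(400,375))]))
E
```

```text
time_s: 1.87
position: [0.5526, -0.2012, 0.2697]
tcp_rot: [[-0.206, -0.002, 0.979], [-0.979, 0.001, -0.206], [-0.001, -1.0, -0.002]]
force: [0.2, -0.7, 0.2]
opening: 0.008
```

View pics/wrist2.png

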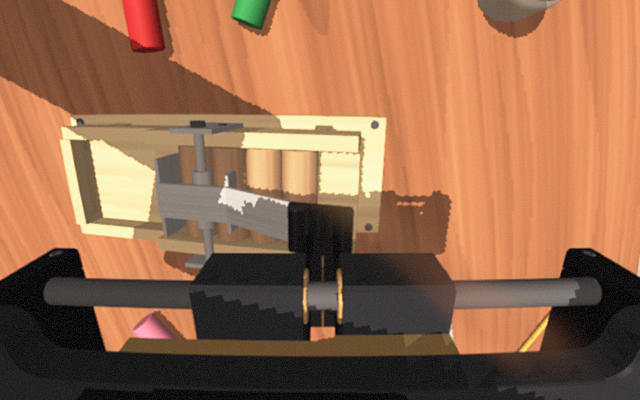

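View pics/ab2.png

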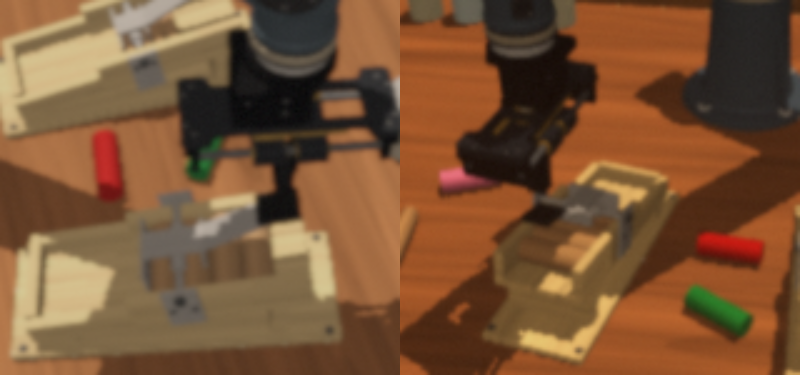

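```bash
python3 -m pendant '[[[0.3,1,0.1],[0,0,0],1],[[0,1,0],[0,0,0],1],[[0,0.9,0],[0,0,0],1],[[0,0.3,0],[0,0,0],1],[[0,0,0],[0,0,0],1],[[0,0,0],[0,0,0],1]]'; python3 -m pendant '[[[0,0.3,0],[0,0,0],1],[[0,0.3,0.2],[0,0,0],1],[[0,0,0],[0,0,0],1]]'
```

```text
time_s: 2.52
position: [0.5526, -0.2059, 0.2377]
tcp_rot: [[-0.208, -0.002, 0.978], [-0.978, 0.001, -0.208], [-0.001, -1.0, -0.003]]
force: [-0.1, 0.5, 0.6]
opening: 0.006
time_s: 2.77
position: [0.5557, -0.2067, 0.2323]
tcp_rot: [[-0.208, 0.001, 0.978], [-0.978, -0.0, -0.208], [0.0, -1.0, 0.001]]
force: [-0.0, 0.4, 2.2]
opening: 0.007
```

```bash
python3 -m pendant '[[[0,1.2,0.4],[0,0,0],1],[[0,1.2,0.4],[0,0,0],1],[[0,1.2,0.3],[0,0,0],1],[[0,0.6,0.1],[0,0,0],1],[[0,0.2,0],[0,0,0],1],[[0,0,0],[0,0,0],1]]'
python3 - <<'E'
from rig import bot
import cv2,json,numpy as np
c=bot.capture("side");a=c["img"][:,:,::-1]
w=bot.capture("wrist")["img"][:,:,::-1]
cv2.imwrite("pics/ab3.png",np.hstack([cv2.resize(a[215:310,225:375],(400,253)),cv2.resize(w,(400,253))]))
E
```

```text
time_s: 3.27
position: [0.5704, -0.2101, 0.1895]
tcp_rot: [[-0.209, 0.009, 0.978], [-0.978, -0.003, -0.209], [0.001, -1.0, 0.009]]
force: [3.4, 0.3, 7.0]
opening: 0.001
```

View pics/ab3.png

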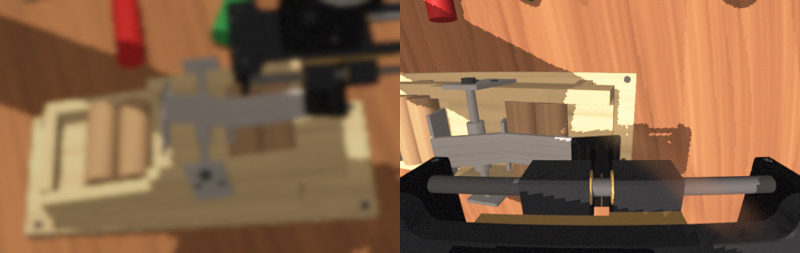

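Two dowels are already in the trough and the other two are held back. The force is only 7 N, so the plate may be just short of its stop. I'll creep the last few millimetres down.

```bash
python3 -m pendant '[[[0,0.2,0],[0,0,0],1],[[0,0,0],[0,0,0],1]]'; python3 -m pendant '[[[0,0.2,0],[0,0,0],1],[[0,0,0],[0,0,0],1]]'
```

```text
time_s: 3.53
position: [0.5706, -0.2101, 0.1881]
tcp_rot: [[-0.209, 0.01, 0.978], [-0.978, -0.004, -0.209], [0.002, -1.0, 0.01]]
force: [4.4, 1.5, 7.2]
opening: 0.007
time_s: 3.7
position: [0.5708, -0.2102, 0.1863]
tcp_rot: [[-0.209, 0.01, 0.978], [-0.978, -0.004, -0.209], [0.002, -1.0, 0.011]]
force: [3.7, 1.3, 6.5]
opening: 0.009
```

```bash
python3 -m pendant '[[[0,0.2,0],[0,0,0],1],[[0,0,0],[0,0,0],1]]'; python3 -m pendant '[[[0,0.2,0],[0,0,0],1],[[0,0,0],[0,0,0],1]]'
```

```text
time_s: 3.87
position: [0.5709, -0.2102, 0.1857]
tcp_rot: [[-0.209, 0.01, 0.978], [-0.978, -0.004, -0.209], [0.002, -1.0, 0.011]]
force: [2.7, 2.7, 14.0]
opening: 0.011
time_s: 4.03
position: [0.571, -0.2103, 0.1852]
tcp_rot: [[-0.209, 0.011, 0.978], [-0.978, -0.005, -0.209], [0.002, -1.0, 0.012]]
force: [-0.3, 2.6, 21.2]
opening: 0.005
```

The plate is on its stop: the force rose to 21 N with hardly any further travel. I'll hold briefly, then let up briskly.

```bash
python3 -m pendant '[[[0,0,0],[0,0,0],1],[[0,0,0],[0,0,0],1],[[0,0,0],[0,0,0],1],[[0,0,0],[0,0,0],1],[[0,0,0],[0,0,0],1],[[0,0,0],[0,0,0],1]]'; python3 -m pendant '[[[0,-2.5,-0.4],[0,0,0],1],[[0,-3.5,-0.5],[0,0,0],1],[[0,-3.5,0],[0,0,0],1],[[0,-2.5,0],[0,0,0],1],[[3,0,0],[0,0,0],1],[[3,0,0],[0,0,0],1],[[3,0,0],[0,0,0],1],[[0,0,0],[0,0,0],1],[[0,0,0],[0,0,0],1],[[0,0,0],[0,0,0],1],[[0,0,0],[0,0,0],1],[[0,0,0],[0,0,0],1],[[0,0,0],[0,0,0],1],[[0,0,0],[0,0,0],1]]'
python3 - <<'E'
from rig import bot
import cv2,json,numpy as np
a=bot.capture("side")["img"][:,:,::-1]
w=bot.capture("wrist")["img"][:,:,::-1]; s=bot.capture("scene")["img"][:,:,::-1]
cv2.imwrite("pics/ab4.png",np.vstack([np.hstack([cv2.resize(a[100:310,200:400],(400,300)),cv2.resize(w,(400,300))]),np.hstack([cv2.resize(s[130:310,120:420],(400,300)),cv2.resize(a,(400,300))])]))
E
```

```text
time_s: 4.53
position: [0.5709, -0.2102, 0.1853]
tcp_rot: [[-0.209, 0.011, 0.978], [-0.978, -0.005, -0.209], [0.002, -1.0, 0.012]]
force: [1.5, 2.6, 21.6]
opening: 0.004
time_s: 5.7
position: [0.5397, -0.2943, 0.3002]
tcp_rot: [[-0.207, -0.0, 0.978], [-0.978, 0.0, -0.207], [-0.0, -1.0, -0.0]]
force: [-0.6, 0.4, -0.2]
opening: 0.005
```

View pics/ab4.png

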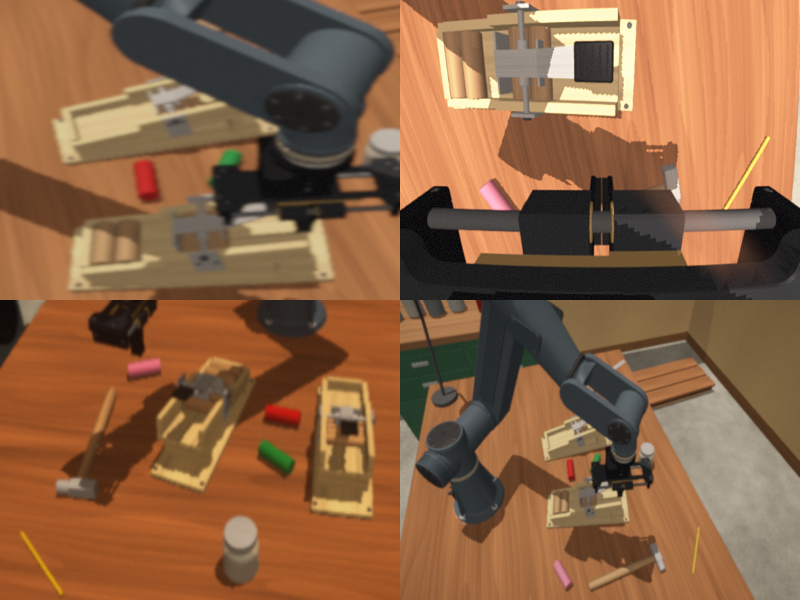

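```bash
python3 -m pendant '[[[0,0,0],[0,0,0],1],[[0,0,0],[0,0,0],1],[[0,0,0],[0,0,0],1],[[0,0,0],[0,0,0],1],[[0,0,0],[0,0,0],1],[[0,0,0],[0,0,0],1]]'
python3 - <<'E'
from rig import bot
from h import *
import cv2
c=bot.capture("wrist");w=c["img"][:,:,::-1]
cv2.imwrite("pics/w5.png",cv2.resize(w[:200,40:400],(800,444)))
p=[.4591,-.1852,-.205]
for n in((.092,0,.165),(-.021,.03,.085),(.011,.03,.085),(.043,.03,.09),(-.137,0,.06)):print(n,((proj(c,M(p,n))[0]-[40,0])*2.22).round())
E
```

```text
time_s: 6.35
position: [0.5394, -0.2952, 0.3002]
tcp_rot: [[-0.209, -0.0, 0.978], [-0.978, -0.0, -0.209], [0.0, -1.0, -0.0]]
force: [-0.6, -0.9, 0.5]
opening: 0.001
(0.092, 0, 0.165) [598. 181.]
(-0.021, 0.03, 0.085) [322. 117.]
(0.011, 0.03, 0.085) [401. 115.]
(0.043, 0.03, 0.09) [478. 111.]
(-0.137, 0, 0.06) [105. 204.]
```

View pics/w5.png

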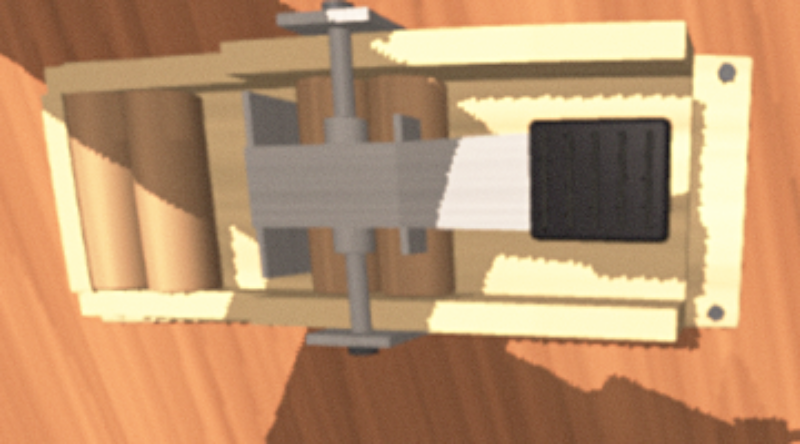

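The crop shows two dowels in the trough at (105,204) and (170,190), and two at the gate at about (325,115) and (405,115), which match the predicted positions. The pad is back at its rest position (598,181), and the arm is clear.

```bash
python3 -c "
from rig import bot
print(bot.hand_in())"
```

```text
the job is handed in; nothing more can be done
None
```

The thick magazine has released one pair of dowels, and the job is handed in. I found it as the left-hand magazine in the scene view (y<0). With the fingers closed, I pushed its press plate down in a single stroke and held it there. I then let it up quickly and moved the arm clear.

- **On the stop:** the force rose to about 21 N while the tool hardly moved any further, so the plate was fully down. The two dowels had already rolled out when I looked near the end of the stroke.
- **After letting up:** the last wrist picture shows two dowels in the trough and the next two waiting at the gate. The plate is back at its rest position, matching the predicted pixels.
- **Surroundings:** I saw no change in the thin magazine, the red, pink and green rods, the hammer or the jar. The glue bottle and the offcut were not in the final crops or were too small to judge, but the arm never went near them.
- **Time and force:** the robot's clock read about 6.4 s at the last check, and the highest force reading was about 22 N.
- **Mismatch:** the plate reached its stop with the fingertips about 2–3 mm lower than I had worked out, so I crept down until the force rose. Nothing else disagreed.

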